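# Draw down a clamp frame with four wing screws, crosswise in two passes

## Robot

A 7-joint arm with a two-finger parallel gripper is mounted at the origin on a cart in front of the work surface, level with it; the furniture and walls round the work are solid. World frame = base frame: x ahead of the robot, y to its left, z up, the work surface at z = 0. Lengths are in m, angles in rad, forces in N, time in s.
With the tool pointing down it reaches from about 0.4 to 0.85 m from the base axis. Payload 10.4 kg.
Tool frame: the origin (TCP) lies midway between the tips of the shut fingers; the grasp point (between the pads) lies manip.pinch_z behind it (manip.pinch_z is the distance from the TCP to the grasp point, in m); z points along the fingers, y is the direction in which the jaws open and shut (so a half turn about z gives the same grasp; the last joint's range is limited). The gripper opens to 85 mm and grips with 20 to 120 N. Pads are 22 mm wide; open, the fingers measure 114 mm over their backs; the gripper's body (76 mm by 85 mm) begins 54 mm behind the grasp point. The pads swing forward as they close: fully open they stand 13 mm farther back than shut.
Start: joints at [-1.341, 0.332, -0.065, 1.46, 0.022, 1.35, -0.088], TCP at [0.156, 0.605, 0.231] pointing down, gripper open.
Joint ranges: [-2.6, 2.6], [-0.5, 2.12], [-1.47, 1.34], [0.16, 2.42], [-1.27, 4.41], [0.06, 2.06], [-2.6, 2.6]. Speed limits (rad/s): [2.22, 2.22, 2.79, 2.79, 3.14, 3.14, 3.14].

## Interface

Orientations are given as a unit quaternion [x, y, z, w].
In Python, from workcell import manip gives the robot as it stands.
- The arm moves only by the shell command python3 -m handwheel 'ROWS' [FORCE]. ROWS is JSON, a list that holds one entry, the list of rows, each a list of 7 numbers: the shift along the tool's x, y, z in m, then the turn, a rotation vector about the tool's x, y, z in rad, then the finger opening in m, from 0 to 0.0854. In form: [[[tx, ty, tz, ax, ay, az, claw], ...]]. A call has 1 to 8 rows; each row is the pose to reach, as a shift and turn from the pose commanded when the call began, along the tool's axes at that moment; what a row does not reach only later rows make up. A row lasts 1/8 s, in which the tool goes at most 62.5 mm and 10.7 degrees, less where a joint would pass 70% of its speed; a pose out of reach is approached as far as the arm can. A call with a gripper value outside its range is refused whole. The fingers move at their own pace and stop on an object; FORCE is the grip in N (left out, the last holds). Time passes only in rows, so rows that repeat a pose let the fingers close. It gives the time, the measured TCP pose, the force and the opening at its end, in the units of the state.
- manip.get_obs(): the state, without advancing time (a new reading comes with each control period).
- manip.camera(name): name is "scene" or "top" or "wrist"; returns the picture (420x560x3 uint8, blue, green, red); there is no depth.
- manip.calibration(name): a dict with "fx", "fy", "cx", "cy" (pixels), "view" (4x4, takes a point from world to camera coordinates); the wrist camera has in their place "tool_from_camera" (4x4, takes a point from camera to tool coordinates, whose origin is the TCP and whose axes are the flange's). Camera axes: x right, y up, looking along -z (the intrinsics and any distortion apply to the point x, -y, -z); pixel columns grow to the right and rows downward; lengths in m; the calibration is good to about 2 mm. A picture is of the moment at which its call begins: read the wrist's pose just before it. calibration takes no time and is no camera call.
- manip.hand_in(): hands the job in, once; it reports no verdict.
The state is a dict: "clock": time; "joint_pos": joint angles; "joint_velocities": joint speeds; "tau": joint torques, N m; "position": TCP position; "ee_rot": TCP orientation; "ft_force": force on the tool from outside, world axes, zero at the start; "torque": the same for the moment, N m; "grip_width": opening from 0.0 (shut) to 1.0 (fully open).
Only numpy, scipy, OpenCV 4.12 (cv2) and the standard library are available. Lean on these libraries where they do the work, as an engineer would, in place of code of your own. Each camera call takes 0.05 s, during which the arm holds its last target.

## Task

Clamp the power-supply board evenly in its jig by tightening the four black wing screws clockwise in two crisscross passes: first turn each one only about as far as its broad middle mark, then go round again and turn each one fully to its stop pin. In each pass do two diagonally opposite screws and then the other two, never neighbours first, and start the second pass only when all four are at the middle mark. Let go of the screws at the end and leave the small things lying round the jig where they are.

Things in the scene. Friction and masses are not known exactly. Their poses are not given: they have to be found in the camera images.
- jig_centre (a point): centre of the jig, on the top face of its steel clamp frame, 44 mm above the bench. The jig is a heavy fixed square, 176 x 176 mm: a ribbed aluminium base with a green power-supply board lying on it, and a steel clamp frame with a window above the board. Its x axis points from the near side to the far side, its y axis to the left. The four wing screws stand at its corners, at (+-58, +-58) mm in these axes, on white dial plates 59 mm across.
- near_left_wing (a point): centre of the black upright wing of the near-left screw, at (-58, +58) mm in the jig's axes (its diagonal partner is the far-right screw), on the turning axis, 76 mm above the bench. The wing is 44 mm long, 12 mm thick and 31 mm tall (15.5 mm above and below this point); below it a 27 mm steel hub, top 55 mm above the bench. Turns with the screw: x axis along the wing to the black pointer nose at its foot, z up.
- knob_near_left (a joint): turn of the near-left wing screw in rad, clockwise seen from above: 0 = loose (pointer at the thin tick), 0.70 = pointer at the broad black middle mark, 1.40 = pointer at the small steel stop pin, a firm stop. At 0.70 the pointer points along the jig's -x axis. Starts between 0 and 0.3. Turns stiffly (about 0.12 N m all the way) and stays where it is left.
- far_right_wing (a point): centre of the black upright wing of the far-right screw, at (+58, -58) mm in the jig's axes (its diagonal partner is the near-left screw), on the turning axis, 76 mm above the bench. The wing is 44 mm long, 12 mm thick and 31 mm tall (15.5 mm above and below this point); below it a 27 mm steel hub, top 55 mm above the bench. Turns with the screw: x axis along the wing to the black pointer nose at its foot, z up.
- knob_far_right (a joint): turn of the far-right wing screw in rad, clockwise seen from above: 0 = loose (pointer at the thin tick), 0.70 = pointer at the broad black middle mark, 1.40 = pointer at the small steel stop pin, a firm stop. At 0.70 the pointer points along the jig's -x axis. Starts between 0 and 0.3. Turns stiffly (about 0.12 N m all the way) and stays where it is left.
- near_right_wing (a point): centre of the black upright wing of the near-right screw, at (-58, -58) mm in the jig's axes (its diagonal partner is the far-left screw), on the turning axis, 76 mm above the bench. The wing is 44 mm long, 12 mm thick and 31 mm tall (15.5 mm above and below this point); below it a 27 mm steel hub, top 55 mm above the bench. Turns with the screw: x axis along the wing to the black pointer nose at its foot, z up.
- knob_near_right (a joint): turn of the near-right wing screw in rad, clockwise seen from above: 0 = loose (pointer at the thin tick), 0.70 = pointer at the broad black middle mark, 1.40 = pointer at the small steel stop pin, a firm stop. At 0.70 the pointer points along the jig's -x axis. Starts between 0 and 0.3. Turns stiffly (about 0.12 N m all the way) and stays where it is left.
- far_left_wing (a point): centre of the black upright wing of the far-left screw, at (+58, +58) mm in the jig's axes (its diagonal partner is the near-right screw), on the turning axis, 76 mm above the bench. The wing is 44 mm long, 12 mm thick and 31 mm tall (15.5 mm above and below this point); below it a 27 mm steel hub, top 55 mm above the bench. Turns with the screw: x axis along the wing to the black pointer nose at its foot, z up.
- knob_far_left (a joint): turn of the far-left wing screw in rad, clockwise seen from above: 0 = loose (pointer at the thin tick), 0.70 = pointer at the broad black middle mark, 1.40 = pointer at the small steel stop pin, a firm stop. At 0.70 the pointer points along the jig's -x axis. Starts between 0 and 0.3. Turns stiffly (about 0.12 N m all the way) and stays where it is left.
- transformer_a: black and yellow ferrite transformer, 36 x 34 x 25 mm, behind the jig, a loose bystander; origin at the centre of its underside.
- module: cream power module, a small ribbed plastic box, 37 x 53 x 26 mm, behind the jig, a loose bystander; origin at the centre of its underside.
- transformer_b: black and yellow ferrite transformer, 34 x 33 x 24 mm, behind the jig, a loose bystander; origin at the centre of its underside.
- terminal: green terminal block, 9 x 21 x 10 mm, behind the jig, a loose bystander; origin at the centre of its underside.
- pen: white and black marker pen, 17 x 135 x 16 mm, lying along the jig's left side, a loose bystander; origin at the centre of its underside.

How it is judged:
On the way, in this order (a step that is already met when the one before it is completed fails the run):
1. first pass: two diagonally opposite screws are at the middle mark (0.5 to 1.0 rad), the other two still loose (below 0.5) (((value of joint knob_near_left between 0.5 and 1 rad and value of joint knob_far_right between 0.5 and 1 rad and value of joint each of knob_near_right, knob_far_left below 0.5 rad) or (value of joint knob_near_right between 0.5 and 1 rad and value of joint knob_far_left between 0.5 and 1 rad and value of joint each of knob_near_left, knob_far_right below 0.5 rad))), for 0.2 s.
2. first pass complete: all four screws are at the middle mark (0.5 to 1.0 rad) (value of joint knob_near_left between 0.5 and 1 rad and value of joint knob_far_right between 0.5 and 1 rad and value of joint knob_near_right between 0.5 and 1 rad and value of joint knob_far_left between 0.5 and 1 rad), for 0.2 s.
3. second pass: two diagonally opposite screws are at the stop (above 1.25 rad), the other two still at the middle mark (((value of joint each of knob_near_left, knob_far_right above 1.25 rad and value of joint knob_near_right between 0.5 and 1 rad and value of joint knob_far_left between 0.5 and 1 rad) or (value of joint each of knob_near_right, knob_far_left above 1.25 rad and value of joint knob_near_left between 0.5 and 1 rad and value of joint knob_far_right between 0.5 and 1 rad))), for 0.2 s.
At the end, for the whole second after the job is handed in: All four wing screws stand at their stops (each above 1.25 rad of 1.40) and are at rest (value of joint each of knob_near_left, knob_far_right, knob_near_right, knob_far_left above 1.25 rad and velocity of joint each of knob_near_left, knob_far_right, knob_near_right, knob_far_left below 0.05 rad/s); the robot touches nothing.
It fails at once if a screw is turned well past its middle mark (above 1.1 rad) while another is still loose (below 0.5 rad) (value of joint any of knob_near_left, knob_far_right, knob_near_right, knob_far_left above 1.1 rad and value of joint any of knob_near_left, knob_far_right, knob_near_right, knob_far_left below 0.5 rad).
It fails at once if a loose thing beside the jig (transformers, module, terminal block, pen) is pushed more than 25 mm (distance of any of transformer_a, module, transformer_b, terminal, pen from where it was at the start of the episode above 0.025 m).
It also fails if it takes over 72 s, if anything falls off the work surface, if the arm or the gripper's body presses on something with over 40 N, if the wrist force passes 120 N, or if a joint passes its speed limit or range.

## Working session

There is one attempt and no reset: what is moved stays moved. The work goes in short steps, Python scripts to look and compute and a shell command to move; the robot and the scene stay as the last step left them, time stands still between calls to the robot, and variables do not carry over. Pictures are saved under pics/ and viewed, and the job is handed in when it is done.

```bash
mkdir -p pics; ls
python3 - <<'E'
from workcell import manip
import cv2
o=manip.get_obs()
for k,v in o.items(): print(k,v)
print(manip.pinch_z)
for n in ("scene","top","wrist"):
    print(n,manip.calibration(n))
    cv2.imwrite(f"pics/{n}0.png",manip.camera(n))
E
```

```text
pics
clock 0.0
joint_pos [-1.34061054  0.33288091 -0.06473936  1.46094946  0.02158641  1.3498961
 -0.08850925]
joint_velocities [ 1.15781237e-03  7.67674176e-04 -9.31671766e-04 -4.00165712e-04
 -1.25379340e-03 -6.69691429e-04  5.24243028e-06]
tau [-6.97461437e-04 -6.25449157e+01  4.80411225e-02 -3.91617358e+01
  1.59412029e-02  9.70772555e-03 -2.52229938e-05]
position [0.15619709 0.60477506 0.23050649]
ee_rot [ 1.26033723e-01  9.92025697e-01 -7.15939267e-04 -7.04085817e-05]
ft_force [ 0.14993005 -0.09984528  0.35905017]
torque [-0.01217249 -0.00302112  0.00579976]
grip_width 0.9987978687901279
0.0187
scene {'fx': 421.86849327720256, 'fy': 421.86849327720256, 'cx': 286.346298289172, 'cy': 210.1335498865763, 'view': array([[ 0.72398602, -0.68952258, -0.02007135, -0.19578147],
       [ 0.52882177,  0.5360998 ,  0.65798522, -0.51210008],
       [-0.44293542, -0.48698626,  0.7527633 , -0.50395037],
       [ 0.        ,  0.        ,  0.        ,  1.        ]])}
top {'fx': 383.82719979136925, 'fy': 383.82719979136925, 'cx': 277.15373654422376, 'cy': 206.37496233973874, 'view': array([[-0.13091095, -0.99138271, -0.004758  ,  0.3618617 ],
       [ 0.9668008 , -0.12872434,  0.22074024, -0.52355125],
       [-0.21945053,  0.02429728,  0.97532103, -0.81343487],
       [ 0.        ,  0.        ,  0.        ,  1.        ]])}
wrist {'fx': 342.4293853403324, 'fy': 342.4293853403324, 'cx': 276.72177807629936, 'cy': 210.34191429109998, 'tool_from_camera': array([[ 5.72365256e-05,  9.49027910e-01,  3.15192041e-01,
         8.05275768e-02],
       [ 9.99999528e-01, -3.60011149e-04,  9.02383603e-04,
        -1.22398889e-03],
       [ 9.69859874e-04,  3.15191841e-01, -9.49027483e-01,
        -1.43102743e-01],
       [ 0.00000000e+00,  0.00000000e+00,  0.00000000e+00,
         1.00000000e+00]])}
```

View pics/scene0.png

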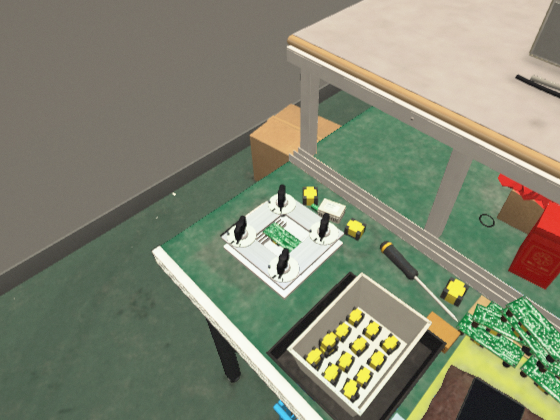

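View pics/top0.png

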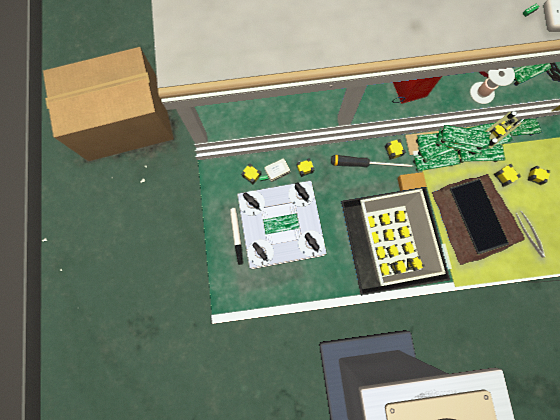

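View pics/wrist0.png

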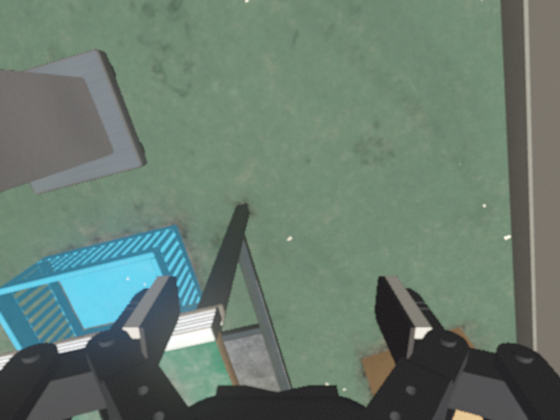

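```bash
cat > h.py <<'E'
import numpy as np, cv2
from workcell import manip
from scipy.spatial.transform import Rotation as R
def V(n, obs=None):
    c=manip.calibration(n)
    if n!="wrist": return c, np.array(c["view"])
    o=obs or manip.get_obs()
    T=np.eye(4);T[:3,:3]=R.from_quat(o["ee_rot"]).as_matrix();T[:3,3]=o["position"]
    return c, np.linalg.inv(T@np.array(c["tool_from_camera"]))
def proj(n,p,obs=None):
    c,v=V(n,obs); p=np.atleast_2d(p); q=p@v[:3,:3].T+v[:3,3]
    return np.c_[c["cx"]+c["fx"]*q[:,0]/-q[:,2], c["cy"]-c["fy"]*q[:,1]/-q[:,2]]
def ray(n,uv,z,obs=None):
    c,v=V(n,obs); uv=np.atleast_2d(uv)
    d=np.c_[(uv[:,0]-c["cx"])/c["fx"],-(uv[:,1]-c["cy"])/c["fy"],-np.ones(len(uv))]@v[:3,:3]
    o=-v[:3,:3].T@v[:3,3]
    return o+d*((z-o[2])/d[:,2])[:,None]
E
python3 - <<'E'
from h import *
print(proj("top",[[0,0,0],[.156,.605,.23],[.5,.1,0]]))
im=cv2.imread("pics/top0.png")
cv2.imwrite("pics/topc.png",cv2.resize(im[150:290,190:350],None,fx=5,fy=4.2,interpolation=cv2.INTER_CUBIC)[:600])
im=cv2.imread("pics/scene0.png")
cv2.imwrite("pics/scc.png",cv2.resize(im[170:300,210:370],None,fx=4.5,fy=4.5,interpolation=cv2.INTER_CUBIC)[:600])
for n,l in (("top",[(238,186),(312,181),(326,258),(249,268)]),):
    print(ray(n,l,0.044))
E
```

```text
[[447.9017219  453.41774271]
 [113.54350867 458.5230933 ]
 [359.38932746 228.47891242]]
[[0.6307002  0.37410195 0.044     ]
 [0.61981964 0.20037842 0.044     ]
 [0.43773396 0.19636538 0.044     ]
 [0.43835729 0.37037193 0.044     ]]
```

View pics/topc.png

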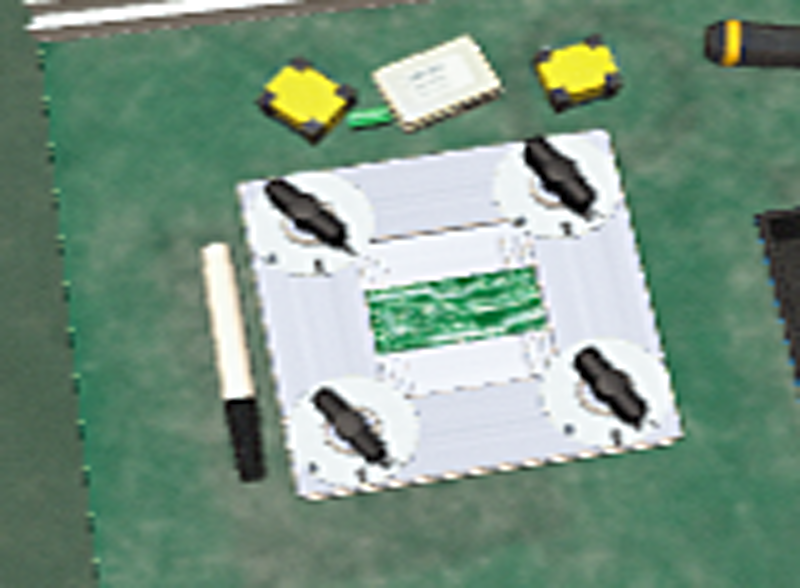

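View pics/scc.png

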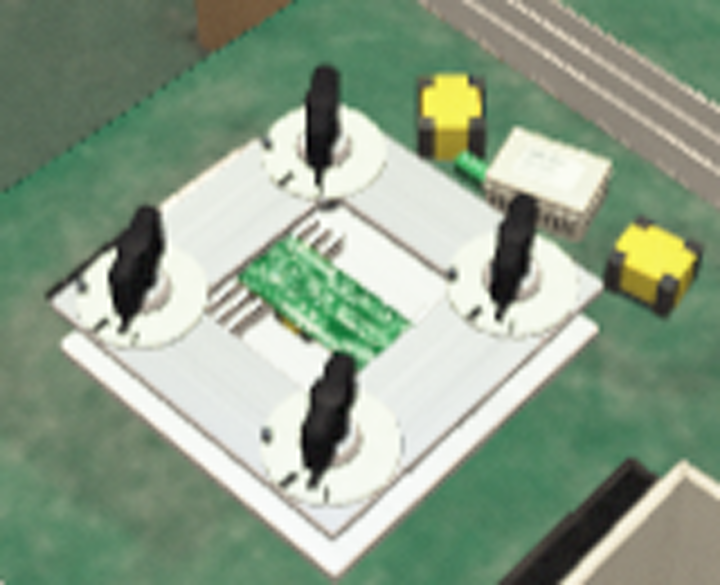

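Run:
```python
from h import *
a=ray("top",[(238,194),(311.6,181.4),(326.6,253.8),(250.6,267.9)],.044)
print(a,a.mean(0))
d=(a[0]+a[1]-a[2]-a[3]);print(np.arctan2(d[1],d[0]))
d=(a[0]+a[3]-a[1]-a[2]);print(np.arctan2(-d[0],d[1]), np.linalg.norm(a-np.roll(a,1,0),axis=1))
print(ray("scene",[(221.1,235.6),(284,289),(343.3,234)],.044))
o=manip.get_obs();print(R.from_quat(o["ee_rot"]).as_matrix())
```

```text
[[0.61143846 0.37620525 0.044     ]
 [0.61897706 0.20145662 0.044     ]
 [0.44684678 0.19353435 0.044     ]
 [0.43810762 0.36680061 0.044     ]] [0.52884248 0.28449921 0.044     ]
0.05011387264731527
0.046739100202960605 [0.17358579 0.17491116 0.1723125  0.17348652]
[[0.44253795 0.36935712 0.044     ]
 [0.44888974 0.19226413 0.044     ]
 [0.61999273 0.20067561 0.044     ]]
[[-9.68232179e-01  2.50052788e-01 -2.27620111e-04]
 [ 2.50052890e-01  9.68231664e-01 -9.98385243e-04]
 [-2.92600142e-05 -1.02358578e-03 -9.99999476e-01]]
```

```bash
python3 -m handwheel '[[[-0.46,-0.2115,0,0,0,-0.3,0.04],[-0.46,-0.2115,0,0,0,-0.3,0.04],[-0.46,-0.2115,0,0,0,-0.3,0.04],[-0.46,-0.2115,0,0,0,-0.3,0.04],[-0.46,-0.2115,0,0,0,-0.3,0.04],[-0.46,-0.2115,0,0,0,-0.3,0.04],[-0.46,-0.2115,0,0,0,-0.3,0.04],[-0.46,-0.2115,0,0,0,-0.3,0.04]]]' 50
```

```text
clock: 1.15
position: [0.5441, 0.2887, 0.2313]
ee_rot: [-0.024, 1.0, 0.0, -0.0]
ft_force: [0.5, 0.1, 1.3]
grip_width: 0.467
```

```bash
python3 -m handwheel '[[[0,0,0,0,0,0,0.04],[0,0,0,0,0,0,0.04]]]'
python3 - <<'E'
from h import *
o=manip.get_obs()
im=manip.camera("wrist");cv2.imwrite("pics/w1.png",im)
print(o["position"],R.from_quat(o["ee_rot"]).as_rotvec())
c=np.array([.529,.285]);
print(proj("wrist",[[.529,.285,.044]],o))
E
```

```text
clock: 1.4
position: [0.5425, 0.2904, 0.2308]
ee_rot: [-0.024, 1.0, 0.0, -0.0]
ft_force: [0.2, 0.1, 0.1]
grip_width: 0.472
[0.54253234 0.29037428 0.23084698] [ 7.39768496e-02 -3.13974931e+00 -1.27379147e-04]
[[273.52472133 169.36603178]]
```

View pics/w1.png

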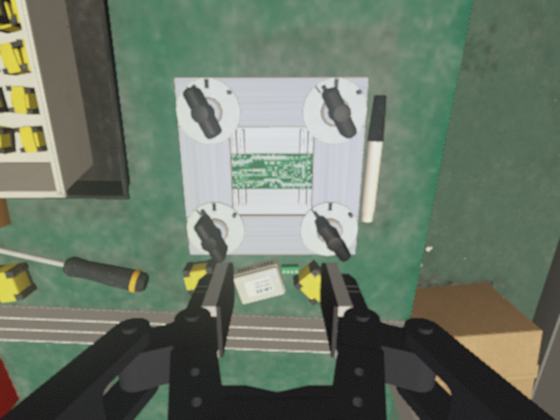

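Run:
```python
from h import *
im=cv2.imread("pics/w1.png"); o=manip.get_obs()
hsv=cv2.cvtColor(im,cv2.COLOR_BGR2HSV)
roi=np.zeros(im.shape[:2],np.uint8); roi[60:265,165:378]=255
m=((hsv[...,1]<60)&(hsv[...,2]>120)).astype(np.uint8)*255&roi
m=cv2.morphologyEx(m,cv2.MORPH_OPEN,np.ones((9,9)))
cs,_=cv2.findContours(m,0,2);c=max(cs,key=cv2.contourArea)
h=cv2.convexHull(c);q=cv2.approxPolyDP(h,12,True)[:,0]
print(q)
p=ray("wrist",q,.044,o);print(p,p[:,:2].mean(0),np.linalg.norm(p-np.roll(p,1,0),axis=1))
# black wings upright
k=((hsv[...,2]<70)).astype(np.uint8)*255&roi
k=cv2.morphologyEx(k,cv2.MORPH_OPEN,np.ones((5,5)))
for cc in cv2.findContours(k,0,2)[0]:
    if cv2.contourArea(cc)>150: print(cv2.contourArea(cc),cv2.minAreaRect(cc))
cv2.imwrite("pics/w1c.png",cv2.resize(im[65:265,165:385],None,fx=3.6,fy=3,interpolation=cv2.INTER_CUBIC))
```

```text
[[377  60]
 [377 236]
 [283 263]
 [165 244]
 [175  76]]
[[0.42590895 0.3729797  0.044     ]
 [0.59348719 0.39667575 0.044     ]
 [0.62944935 0.30062706 0.044     ]
 [0.61343344 0.17566752 0.044     ]
 [0.44790598 0.19346712 0.044     ]] [0.54203698 0.28788343] [0.18085529 0.1692453  0.10256036 0.12598173 0.16648173]
```

View pics/w1c.png

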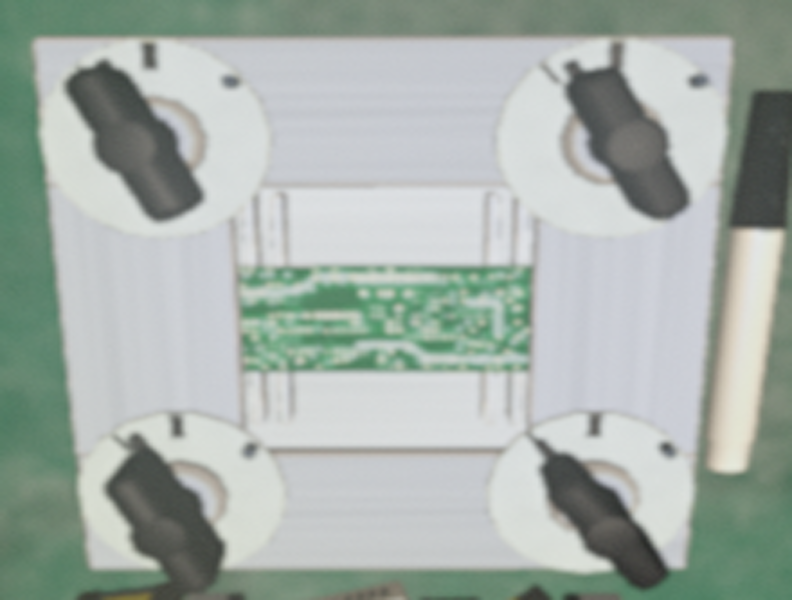

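Run:
```python
from h import *
o=manip.get_obs()
f=lambda l:np.array(l)/[3.6,3]+[165,65]
p=ray("wrist",f([(34,38),(731,37),(687,570),(90,570)]),.044,o)[:,:2]
print(p,p.mean(0))
d=p[2]+p[3]-p[0]-p[1];y1=np.arctan2(d[1],d[0]);e=p[1]+p[2]-p[0]-p[3];y2=np.arctan2(-e[0],e[1]);print(y1,y2,np.linalg.norm(d)/2,np.linalg.norm(e)/2)
y=(y1+y2)/2;c=p.mean(0);M=np.array([[np.cos(y),-np.sin(y)],[np.sin(y),np.cos(y)]])
W={n:c+M@np.array(v) for n,v in dict(NL=(-.058,.058),FR=(.058,-.058),NR=(-.058,-.058),FL=(.058,.058)).items()}
dial=dict(NR=((154,137)),NL=(612,137),FR=(181,495),FL=(591,495))
tip=dict(NR=(103,62),NL=(571,65),FR=(136,437),FL=(540,441))
for n in W:
    pt=ray("wrist",f([tip[n]]),.05,o)[0,:2]; cc=ray("wrist",f([dial[n]]),.047,o)[0,:2]
    v=M.T@(pt-W[n]); a=np.arctan2(-v[1],-v[0]); # CCW from -x
    v2=M.T@(pt-cc)
    print(n,W[n],cc,"q",.7-a, .7-np.arctan2(-v2[1],-v2[0]),np.linalg.norm(v))
    t=ray("top",[[0,0]],.05)
print("proj wing tops",{n:(proj("wrist",[[*W[n],.0915]],o)-[165,65])*[3.6,3] for n in W})
```

```text
[[0.44933417 0.19290519]
 [0.44056374 0.36695964]
 [0.61624217 0.37730845]
 [0.62489219 0.20150225]] [0.53275807 0.28466888]
0.053888311207640295 0.04975145380541719 0.1758735280362821 0.17514704522792673
NL [0.47183171 0.33958682] [0.47063736 0.33970623] q 0.21643197839610273 0.1864395462709767 0.02469958667430835
FR [0.59368442 0.22975095] [0.59381944 0.22904633] q 0.21979999031442454 0.24752115540610542 0.024610337830286818
NR [0.47784013 0.22374253] [0.47633549 0.22305386] q 0.24710002841319384 0.2418994407118622 0.02564493177527665
FL [0.587676   0.34559523] [0.58808576 0.34574263] q 0.0472768002573416 0.053227997808142025 0.025317480309982546
proj wing tops {'NL': array([[643.28565269, 147.98598246]]), 'FR': array([[153.43159358, 549.20528891]]), 'NR': array([[118.59499965, 149.34807962]]), 'FL': array([[616.25679757, 548.26048041]])}
```

```bash
python3 -m handwheel '[[[0.068,0.0525,0,0,0,-0.49,0.04],[0.068,0.0525,0.02,0,0,-0.49,0.04],[0.068,0.0525,0.08,0,0,-0.49,0.04],[0.068,0.0525,0.12,0,0,-0.49,0.04],[0.068,0.0525,0.15,0,0,-0.49,0.04],[0.068,0.0525,0.171,0,0,-0.49,0.04],[0.068,0.0525,0.171,0,0,-0.49,0.04]]]' 50
python3 - <<'E'
from h import *
o=manip.get_obs();M=R.from_quat(o["ee_rot"]).as_matrix()
print(o["position"],np.arctan2(M[1,0],M[0,0])-np.pi,M[2])
cv2.imwrite("pics/w2.png",manip.camera("wrist"))
E
```

```text
clock: 2.33
position: [0.4704, 0.3399, 0.059]
ee_rot: [-0.267, 0.964, -0.0, -0.001]
ft_force: [-0.3, 0.6, 0.1]
grip_width: 0.471
[0.47041609 0.33993774 0.0589965 ] -5.743474489660977 [ 3.01765153e-03  1.32575186e-04 -9.99995438e-01]
```

View pics/w2.png

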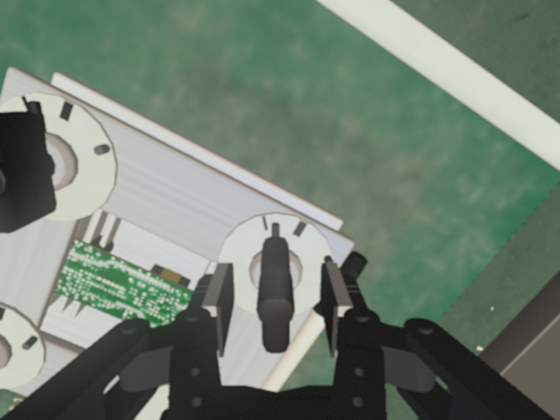

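```bash
python3 -m handwheel '[[[0,0,0,0,0,0,0.0],[0,0,0,0,0,0,0.0],[0,0,0,0,0,0,0.0],[0,0,0,0,0,0,0.0]]]' 50;python3 -m handwheel '[[[0,0,0,0,0,0.15,0.0],[0,0,0,0,0,0.3,0.0],[0,0,0,0,0,0.45,0.0],[0,0,0,0,0,0.54,0],[0,0,0,0,0,0.54,0]]]' 50;  python3 - <<'E'
from h import *
o=manip.get_obs();M=R.from_quat(o["ee_rot"]).as_matrix()
print(o["torque"],np.arctan2(M[1,0],M[0,0])-np.pi,M[2])
cv2.imwrite("pics/w3.png",manip.camera("wrist"))
E
```

```text
clock: 2.88
position: [0.4727, 0.3405, 0.0618]
ee_rot: [-0.266, 0.964, 0.001, 0.001]
ft_force: [-2.9, 0.0, 6.8]
grip_width: 0.128
clock: 3.5
position: [0.4728, 0.34, 0.0618]
ee_rot: [0.002, 1.0, 0.001, 0.001]
ft_force: [-3.1, -0.8, 8.6]
grip_width: 0.128
[-0.2780834   0.59099742 -0.12426852] -0.004030184685487548 [-0.00104781  0.00136479 -0.99999852]
```

View pics/w3.png

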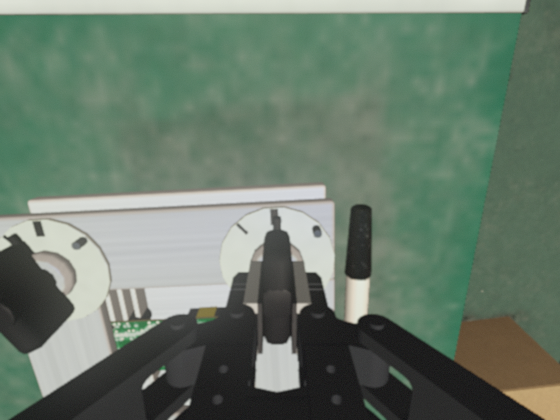

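```bash
python3 -m handwheel '[[[0,0,0,0,0,0.54,0.04],[0,0,0,0,0,0,0.04],[0,0,0,0,0,0,0.04]]]' >/dev/null 2>&1 <<< '' & wait
python3 - <<'E'
from h import *
o=manip.get_obs();M=R.from_quat(o["ee_rot"]).as_matrix()
print(o["clock"],o["position"],o["grip_width"],np.arctan2(M[1,0],M[0,0])-np.pi)
E
```

```text
3.925 [0.4726915  0.33945807 0.0607183 ] 0.46646143004186924 -0.0031055737964829078
```

I mistyped the first row there: it carried a 0.54 rad turn while the jaws were opening. I'll check the screw before going on.

Run:
```python
from h import *
im=manip.camera("wrist");cv2.imwrite("pics/w4.png",cv2.resize(im[190:380,190:370],None,fx=3.1,fy=3.1,interpolation=cv2.INTER_CUBIC))
```

```text
(no output)
```

View pics/w4.png

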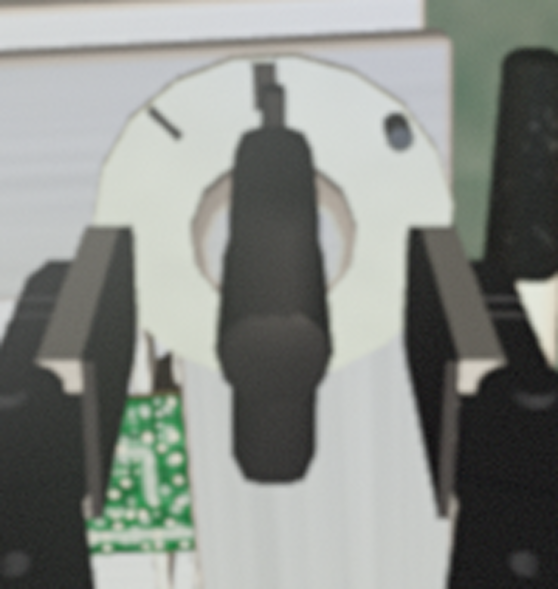

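No harm done: the pointer (about (272,105)) is still at the broad mark at (265,85), so q is roughly 0.75–0.8. On to far-right.

```bash
python3 -m handwheel '[[[0,0,-0.06,0,0,0,0.04],[0,0,-0.065,0,0,-0.15,0.04],[-0.04,-0.036,-0.065,0,0,-0.3,0.04],[-0.08,-0.072,-0.065,0,0,-0.45,0.04],[-0.1215,-0.11,-0.065,0,0,-0.535,0.04],[-0.1215,-0.11,-0.065,0,0,-0.535,0.04],[-0.1215,-0.11,-0.03,0,0,-0.535,0.04],[-0.1215,-0.11,0,0,0,-0.535,0.04]]]'; python3 -m handwheel '[[[0,0,0,0,0,0,0.04]]]'
python3 - <<'E'
from h import *
o=manip.get_obs();M=R.from_quat(o["ee_rot"]).as_matrix()
print(o["clock"],o["position"],np.arctan2(M[1,0],M[0,0])%np.pi)
im=manip.camera("wrist");cv2.imwrite("pics/w5.png",im)
E
```

```text
clock: 4.97
position: [0.5934, 0.2296, 0.0596]
ee_rot: [-0.261, 0.965, 0.0, 0.0]
ft_force: [-0.2, -1.1, -0.2]
grip_width: 0.468
clock: 5.1
position: [0.5918, 0.229, 0.0582]
ee_rot: [-0.262, 0.965, -0.0, -0.002]
ft_force: [0.4, 0.1, -0.5]
grip_width: 0.464
5.1 [0.59178731 0.22895711 0.05818082] 0.5303064542160172
```

View pics/w5.png

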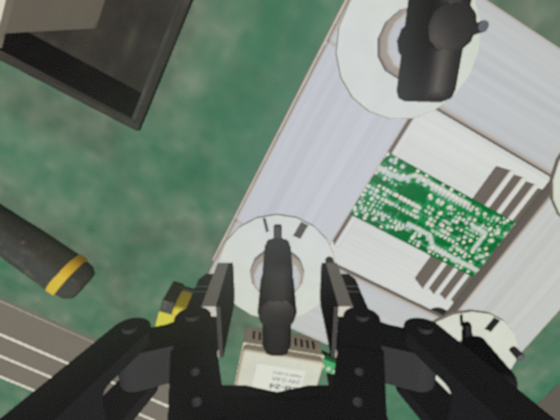

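```bash
python3 -m handwheel '[[[0,0,0,0,0,0,0.0],[0,0,0,0,0,0,0.0],[0,0,0,0,0,0,0.0],[0,0,0,0,0,0.15,0.0],[0,0,0,0,0,0.3,0.0],[0,0,0,0,0,0.45,0.0],[0,0,0,0,0,0.52,0],[0,0,0,0,0,0.52,0]]]' 50; python3 -m handwheel '[[[0,0,0,0,0,0,0.04],[0,0,0,0,0,0,0.04]]]';  python3 - <<'E'
from h import *
o=manip.get_obs();M=R.from_quat(o["ee_rot"]).as_matrix()
print(o["position"],np.arctan2(M[1,0],M[0,0])-np.pi)
cv2.imwrite("pics/w6.png",manip.camera("wrist"))
E
```

```text
clock: 6.15
position: [0.5943, 0.2298, 0.0622]
ee_rot: [-0.006, 1.0, 0.001, 0.001]
ft_force: [-2.8, -0.1, 7.4]
grip_width: 0.128
clock: 6.4
position: [0.5939, 0.2291, 0.0607]
ee_rot: [-0.006, 1.0, 0.0, 0.0]
ft_force: [-0.1, 0.2, -0.0]
grip_width: 0.469
[0.59387651 0.2290734  0.06068089] -6.271072483251597
```

View pics/w6.png

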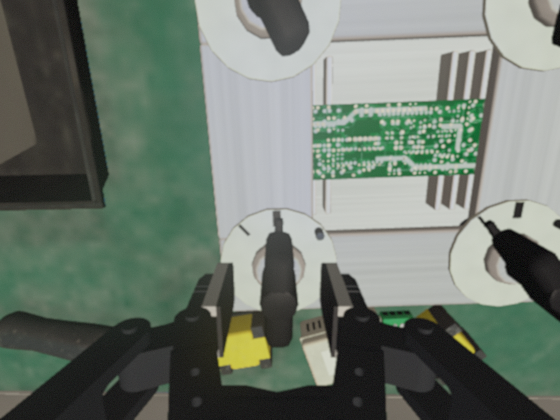

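```bash
python3 -m handwheel '[[[0,0,-0.06,0,0,0,0.04],[0.03,0,-0.065,0,0,-0.15,0.04],[0.07,-0.002,-0.065,0,0,-0.3,0.04],[0.116,-0.004,-0.065,0,0,-0.45,0.04],[0.116,-0.004,-0.065,0,0,-0.495,0.04],[0.116,-0.004,-0.03,0,0,-0.495,0.04],[0.116,-0.004,0,0,0,-0.495,0.04],[0.116,-0.004,0,0,0,-0.495,0.04]]]'
python3 - <<'E'
from h import *
o=manip.get_obs();M=R.from_quat(o["ee_rot"]).as_matrix()
print(o["clock"],o["position"],np.arctan2(M[1,0],M[0,0])%np.pi)
im=manip.camera("wrist");cv2.imwrite("pics/w7.png",im)
E
```

```text
clock: 7.45
position: [0.4764, 0.2228, 0.0586]
ee_rot: [-0.251, 0.968, -0.001, -0.002]
ft_force: [0.1, -0.2, 0.9]
grip_width: 0.465
7.45 [0.4763921  0.22275417 0.05863063] 0.5070630585558904
```

View pics/w7.png

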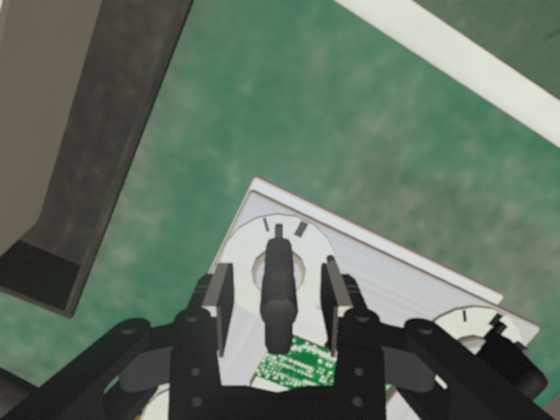

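Aligned. The wing is centred between the jaws, near column 278.

```bash
python3 -m handwheel '[[[0,0,0,0,0,0,0.0],[0,0,0,0,0,0,0.0],[0,0,0,0,0,0,0.0],[0,0,0,0,0,0.15,0.0],[0,0,0,0,0,0.3,0.0],[0,0,0,0,0,0.45,0.0],[0,0,0,0,0,0.5,0],[0,0,0,0,0,0.5,0]]]' 50; python3 -m handwheel '[[[0,0,0,0,0,0,0.04],[0,0,0,0,0,0,0.04]]]';  python3 - <<'E'
from h import *
o=manip.get_obs();M=R.from_quat(o["ee_rot"]).as_matrix()
print(o["position"],np.arctan2(M[1,0],M[0,0])-np.pi)
cv2.imwrite("pics/w8.png",manip.camera("wrist"))
E
```

```text
clock: 8.5
position: [0.4785, 0.2241, 0.0619]
ee_rot: [-0.003, 1.0, 0.001, 0.001]
ft_force: [-1.9, -1.2, 6.7]
grip_width: 0.127
clock: 8.75
position: [0.478, 0.2237, 0.0607]
ee_rot: [-0.004, 1.0, 0.0, 0.0]
ft_force: [0.6, -0.2, 0.0]
grip_width: 0.47
[0.477955   0.22370818 0.06066148] -6.275968482492502
```

View pics/w8.png

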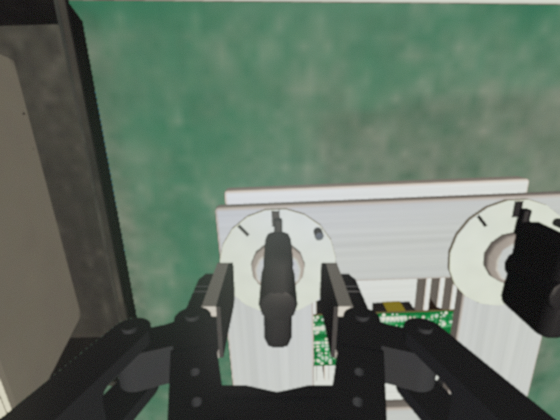

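```bash
python3 -m handwheel '[[[0,0,-0.06,0,0,-0.1,0.04],[-0.03,0.033,-0.065,0,0,-0.25,0.04],[-0.065,0.072,-0.065,0,0,-0.4,0.04],[-0.1105,0.121,-0.065,0,0,-0.55,0.04],[-0.1105,0.121,-0.065,0,0,-0.69,0.04],[-0.1105,0.121,-0.03,0,0,-0.69,0.04],[-0.1105,0.121,0,0,0,-0.69,0.04],[-0.1105,0.121,0,0,0,-0.69,0.04]]]'
python3 - <<'E'
from h import *
o=manip.get_obs();M=R.from_quat(o["ee_rot"]).as_matrix()
print(o["clock"],o["position"],np.arctan2(M[1,0],M[0,0])%np.pi)
im=manip.camera("wrist");cv2.imwrite("pics/w9.png",im)
E
```

```text
clock: 9.8
position: [0.5858, 0.3444, 0.0577]
ee_rot: [-0.342, 0.94, -0.001, -0.002]
ft_force: [0.6, 0.4, 0.6]
grip_width: 0.465
9.8 [0.58580182 0.34444093 0.05767318] 0.6972260992638941
```

View pics/w9.png

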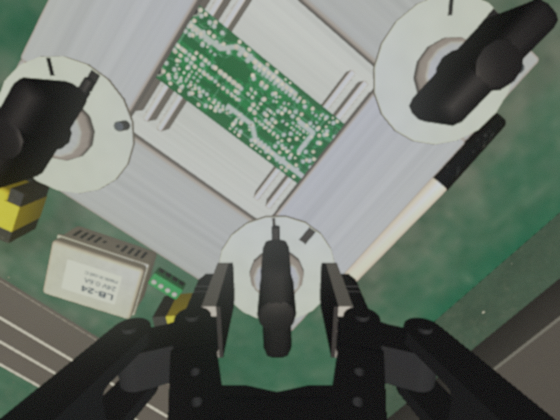

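```bash
python3 -m handwheel '[[[0,0,0,0,0,0,0.0],[0,0,0,0,0,0,0.0],[0,0,0,0,0,0,0.0],[0,0,0,0,0,0.18,0.0],[0,0,0,0,0,0.36,0.0],[0,0,0,0,0,0.54,0.0],[0,0,0,0,0,0.69,0],[0,0,0,0,0,0.69,0]]]' 50; python3 -m handwheel '[[[0,0,0,0,0,0,0],[0,0,0,0,0,0,0],[0,0,0,0,0,0,0]]]';  python3 - <<'E'
from h import *
o=manip.get_obs();M=R.from_quat(o["ee_rot"]).as_matrix()
print(o["position"],np.arctan2(M[1,0],M[0,0])-np.pi)
cv2.imwrite("pics/w10.png",manip.camera("wrist"))
im=manip.camera("top")
cv2.imwrite("pics/top1.png",cv2.resize(im[150:290,210:350],None,fx=4.2,fy=4.2,interpolation=cv2.INTER_CUBIC))
E
```

```text
clock: 10.85
position: [0.5883, 0.3457, 0.0623]
ee_rot: [-0.002, 1.0, 0.001, 0.001]
ft_force: [-1.6, -2.2, 7.4]
grip_width: 0.125
clock: 11.22
position: [0.5883, 0.3457, 0.0623]
ee_rot: [-0.003, 1.0, 0.001, 0.001]
ft_force: [-1.0, -1.7, 6.8]
grip_width: 0.126
[0.58827681 0.34567667 0.0622651 ] -6.2763473189294
```

View pics/w10.png

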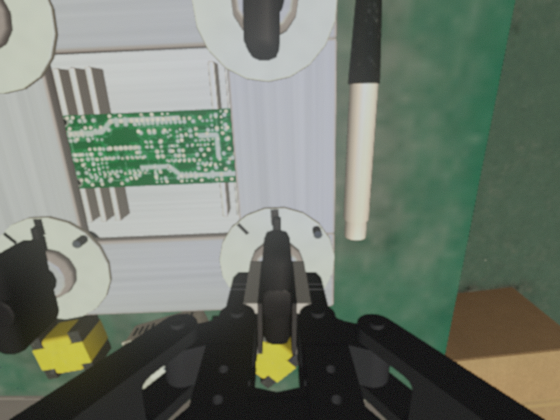

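View pics/top1.png

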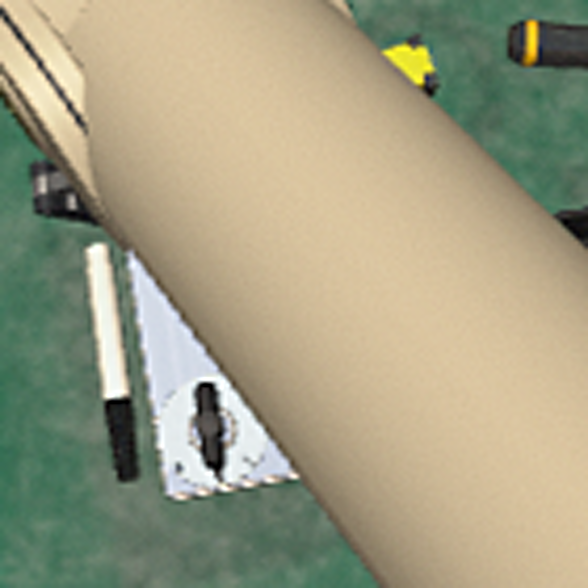

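All four pointers are at the middle mark, and far-left (still gripped) has its tip at (275,213) on the bar. I'm starting the second pass with this screw.

```bash
python3 -m handwheel '[[[0,0,0,0,0,0.16,0],[0,0,0,0,0,0.32,0],[0,0,0,0,0,0.48,0],[0,0,0,0,0,0.6,0],[0,0,0,0,0,0.66,0],[0,0,0,0,0,0.69,0],[0,0,0,0,0,0.69,0]]]' 50;  python3 - <<'E'
from h import *
o=manip.get_obs();M=R.from_quat(o["ee_rot"]).as_matrix()
print(o["torque"],np.arctan2(M[1,0],M[0,0])-np.pi)
cv2.imwrite("pics/w11.png",manip.camera("wrist"))
E
```

```text
clock: 12.2
position: [0.5882, 0.3454, 0.0623]
ee_rot: [0.335, 0.942, 0.001, 0.001]
ft_force: [-2.4, -2.9, 8.7]
grip_width: 0.131
[-0.66133482  0.47567669  0.61373782] -0.6824891117949523
```

View pics/w11.png

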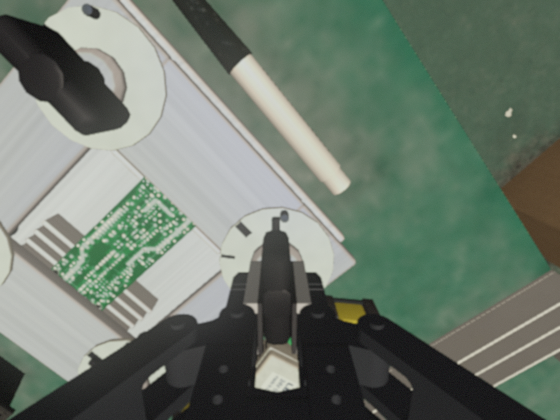

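```bash
python3 -m handwheel '[[[0,0,0,0,0,0,0.04],[0,0,0,0,0,0,0.04],[0,0,-0.06,0,0,0,0.04],[0.003,-0.055,-0.065,0,0,-0.18,0.04],[0.006,-0.11,-0.065,0,0,-0.36,0.04],[0.008,-0.164,-0.065,0,0,-0.54,0.04],[0.008,-0.164,-0.065,0,0,-0.69,0.04],[0.008,-0.164,-0.035,0,0,-0.69,0.04]]]'; python3 -m handwheel '[[[0,0,0.035,0,0,0,0.04],[0,0,0.035,0,0,0,0.04]]]'
python3 - <<'E'
from h import *
o=manip.get_obs();M=R.from_quat(o["ee_rot"]).as_matrix()
print(o["clock"],o["position"],np.arctan2(M[1,0],M[0,0])%np.pi)
im=manip.camera("wrist");cv2.imwrite("pics/w12.png",im)
E
```

```text
clock: 13.25
position: [0.4789, 0.2239, 0.0972]
ee_rot: [-0.004, 1.0, 0.002, 0.002]
ft_force: [0.7, 0.6, 0.1]
grip_width: 0.47
clock: 13.5
position: [0.4761, 0.2223, 0.0585]
ee_rot: [-0.004, 1.0, -0.001, -0.002]
ft_force: [0.2, -0.1, -0.3]
grip_width: 0.47
13.5 [0.47607008 0.2223216  0.05845616] 0.0071380035807346864
```

View pics/w12.png

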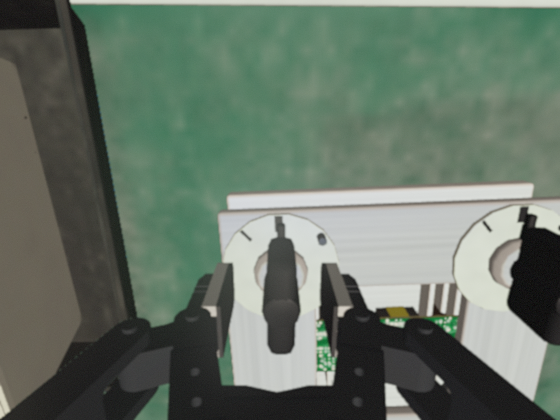

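```bash
python3 -m handwheel '[[[0,0,0,0,0,0,0],[0,0,0,0,0,0,0],[0,0,0,0,0,0,0],[0,0,0,0,0,0.16,0],[0,0,0,0,0,0.32,0],[0,0,0,0,0,0.48,0],[0,0,0,0,0,0.6,0],[0,0,0,0,0,0.66,0]]]' 50; python3 -m handwheel '[[[0,0,0,0,0,0.03,0],[0,0,0,0,0,0.03,0]]]';  python3 - <<'E'
from h import *
o=manip.get_obs();M=R.from_quat(o["ee_rot"]).as_matrix()
print(o["torque"],np.arctan2(M[1,0],M[0,0])-np.pi)
cv2.imwrite("pics/w13.png",manip.camera("wrist"))
E
```

```text
clock: 14.55
position: [0.4784, 0.2235, 0.0619]
ee_rot: [0.322, 0.947, 0.001, 0.0]
ft_force: [-2.4, -2.0, 10.1]
grip_width: 0.128
clock: 14.8
position: [0.4784, 0.2235, 0.0619]
ee_rot: [0.334, 0.942, 0.001, 0.001]
ft_force: [-3.2, -2.2, 10.3]
grip_width: 0.13
[-0.61639134  0.70804459  0.71994286] -0.681859757756758
```

View pics/w13.png

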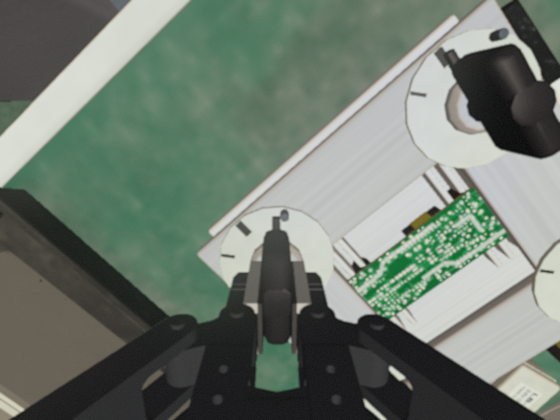

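Near-right is at its stop: the pointer is on the pin at (283,215) and the torque rose. Next is near-left.

```bash
python3 -m handwheel '[[[0,0,0,0,0,0,0.04],[0,0,0,0,0,0,0.04],[0,0,-0.06,0,0,0,0.04],[0.026,0.029,-0.065,0,0,-0.18,0.04],[0.052,0.058,-0.065,0,0,-0.36,0.04],[0.078,0.086,-0.065,0,0,-0.54,0.04],[0.078,0.086,-0.065,0,0,-0.685,0.04],[0.078,0.086,-0.035,0,0,-0.685,0.04]]]'; python3 -m handwheel '[[[0,0,0.035,0,0,0,0.04],[0,0,0.035,0,0,0,0.04]]]'
python3 - <<'E'
from h import *
o=manip.get_obs();M=R.from_quat(o["ee_rot"]).as_matrix()
print(o["clock"],o["position"],np.arctan2(M[1,0],M[0,0])%np.pi)
im=manip.camera("wrist");cv2.imwrite("pics/w14.png",im)
E
```

```text
clock: 15.85
position: [0.4726, 0.3406, 0.0968]
ee_rot: [-0.003, 1.0, 0.002, 0.002]
ft_force: [0.2, 1.5, 0.0]
grip_width: 0.466
clock: 16.1
position: [0.4699, 0.3379, 0.0581]
ee_rot: [-0.001, 1.0, -0.002, -0.002]
ft_force: [-1.0, -0.1, -0.2]
grip_width: 0.469
16.1 [0.46991124 0.33794411 0.05808717] 0.002146368800967746
```

View pics/w14.png

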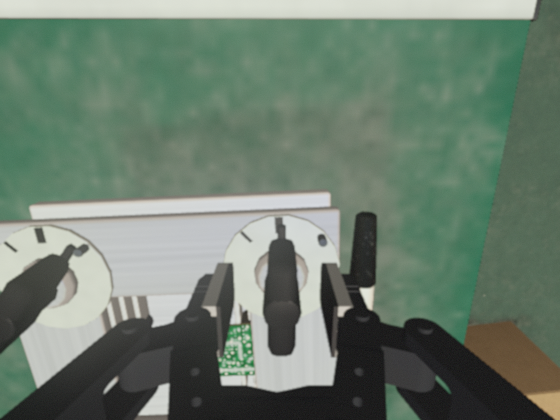

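```bash
python3 -m handwheel '[[[0,0,0,0,0,0,0],[0,0,0,0,0,0,0],[0,0,0,0,0,0,0],[0,0,0,0,0,0.16,0],[0,0,0,0,0,0.32,0],[0,0,0,0,0,0.48,0],[0,0,0,0,0,0.6,0],[0,0,0,0,0,0.66,0]]]' 50; python3 -m handwheel '[[[0,0,0,0,0,0.02,0],[0,0,0,0,0,0.02,0]]]';  python3 - <<'E'
from h import *
o=manip.get_obs();M=R.from_quat(o["ee_rot"]).as_matrix()
print(o["torque"],np.arctan2(M[1,0],M[0,0])-np.pi)
cv2.imwrite("pics/w15.png",manip.camera("wrist"))
E
```

```text
clock: 17.15
position: [0.4722, 0.3397, 0.0621]
ee_rot: [0.324, 0.946, 0.001, 0.0]
ft_force: [-1.2, -1.5, 8.6]
grip_width: 0.127
clock: 17.4
position: [0.4722, 0.3398, 0.0621]
ee_rot: [0.332, 0.943, 0.001, 0.001]
ft_force: [-1.0, -0.7, 9.4]
grip_width: 0.134
[-0.46420981  0.31789628  0.66960632] -0.676819957797794
```

View pics/w15.png

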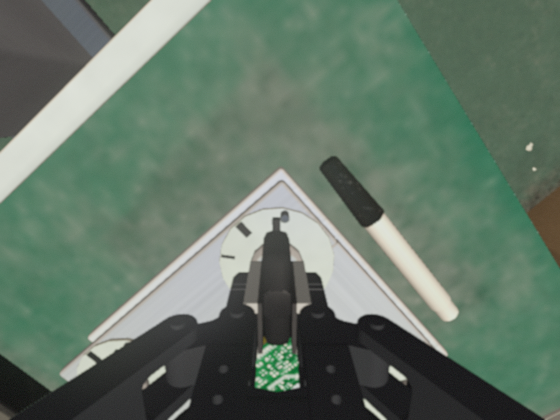

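```bash
python3 -m handwheel '[[[0,0,0,0,0,0,0.04],[0,0,0,0,0,0,0.04],[0,0,-0.06,0,0,0,0.04],[-0.055,-0.003,-0.065,0,0,-0.18,0.04],[-0.11,-0.006,-0.065,0,0,-0.36,0.04],[-0.164,-0.009,-0.065,0,0,-0.54,0.04],[-0.164,-0.009,-0.065,0,0,-0.69,0.04],[-0.164,-0.009,-0.035,0,0,-0.69,0.04]]]'; python3 -m handwheel '[[[0,0,0.035,0,0,0,0.04],[0,0,0.035,0,0,0,0.04]]]'
python3 - <<'E'
from h import *
o=manip.get_obs();M=R.from_quat(o["ee_rot"]).as_matrix()
print(o["clock"],o["position"],np.arctan2(M[1,0],M[0,0])%np.pi)
im=manip.camera("wrist");cv2.imwrite("pics/w16.png",im)
E
```

```text
clock: 18.45
position: [0.5956, 0.2289, 0.0969]
ee_rot: [-0.006, 1.0, 0.001, 0.002]
ft_force: [-0.3, 1.0, -0.2]
grip_width: 0.466
clock: 18.7
position: [0.5917, 0.2286, 0.0578]
ee_rot: [-0.006, 1.0, -0.001, -0.002]
ft_force: [-0.1, -0.7, 0.7]
grip_width: 0.465
18.7 [0.59167263 0.22857998 0.05779498] 0.012141156444134271
```

View pics/w16.png

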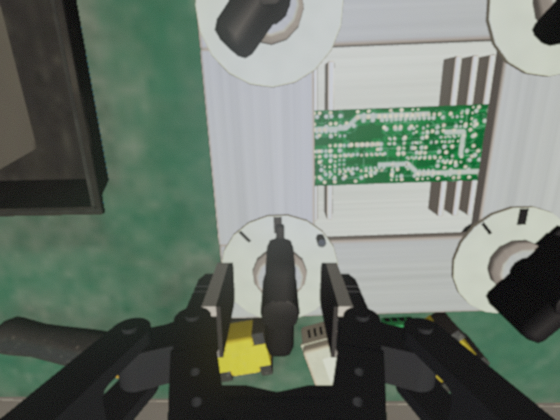

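```bash
python3 -m handwheel '[[[0,0,0,0,0,0,0],[0,0,0,0,0,0,0],[0,0,0,0,0,0,0],[0,0,0,0,0,0.16,0],[0,0,0,0,0,0.32,0],[0,0,0,0,0,0.48,0],[0,0,0,0,0,0.6,0],[0,0,0,0,0,0.67,0]]]' 50; python3 -m handwheel '[[[0,0,0,0,0,0.03,0],[0,0,0,0,0,0.03,0]]]';  python3 - <<'E'
from h import *
o=manip.get_obs();M=R.from_quat(o["ee_rot"]).as_matrix()
print(o["torque"],np.arctan2(M[1,0],M[0,0])-np.pi)
cv2.imwrite("pics/w17.png",manip.camera("wrist"))
E
```

```text
clock: 19.75
position: [0.5943, 0.2292, 0.0621]
ee_rot: [0.324, 0.946, 0.001, 0.001]
ft_force: [-2.5, -1.5, 10.2]
grip_width: 0.126
clock: 20.0
position: [0.5943, 0.2292, 0.0622]
ee_rot: [0.337, 0.942, 0.0, 0.001]
ft_force: [-3.2, -1.9, 10.7]
grip_width: 0.13
[-0.64453778  0.66068933  0.898918  ] -0.6869540556443323
```

View pics/w17.png

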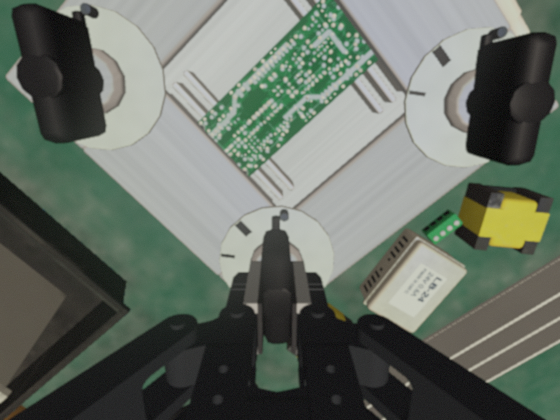

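```bash
python3 -m handwheel '[[[0,0,0,0,0,0,0.04],[0,0,0,0,0,0,0.04],[0,0,-0.05,0,0,0,0.04],[0,0,-0.1,0,0,0,0.04],[0.035,0.005,-0.15,0,0,-0.18,0.04],[0.073,0.011,-0.17,0,0,-0.36,0.04],[0.073,0.011,-0.17,0,0,-0.54,0.04],[0.073,0.011,-0.17,0,0,-0.69,0.04]]]'; python3 -m handwheel '[[[0,0,0,0,0,0,0.04],[0,0,0,0,0,0,0.04],[0,0,0,0,0,0,0.04]]]'
python3 - <<'E'
from h import *
im=manip.camera("wrist");cv2.imwrite("pics/w18.png",im)
cv2.imwrite("pics/w18c.png",cv2.resize(im[65:265,165:385],None,fx=3.6,fy=3,interpolation=cv2.INTER_CUBIC))
print(manip.get_obs()["joint_velocities"])
E
```

```text
clock: 21.05
position: [0.5437, 0.2848, 0.2307]
ee_rot: [-0.004, 1.0, 0.0, 0.0]
ft_force: [0.1, -0.4, -0.2]
grip_width: 0.467
clock: 21.42
position: [0.5441, 0.2841, 0.2302]
ee_rot: [-0.0, 1.0, -0.0, -0.0]
ft_force: [1.1, -0.0, 0.9]
grip_width: 0.47
[ 0.00040926 -0.00082896 -0.00153826 -0.0007576  -0.00017333 -0.00081487
  0.00774212]
```

View pics/w18.png

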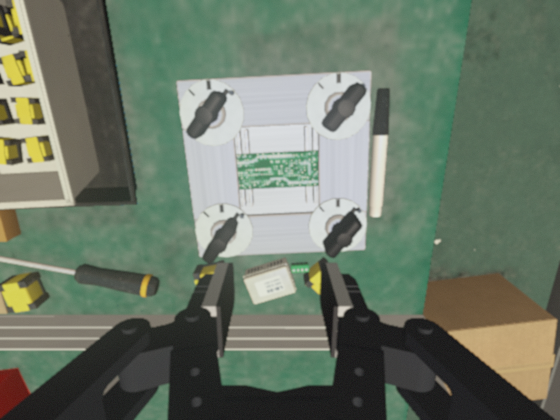

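View pics/w18c.png

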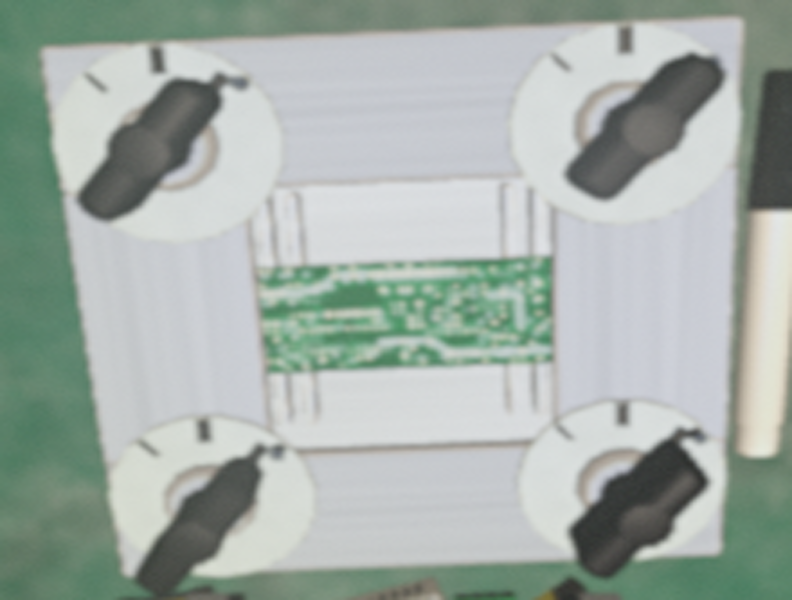

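All four pointers are at their stop pins (crop (235,82), (718,62), (270,450), (690,433)). The loose parts look unmoved, and the gripper is well clear of everything.

```bash
python3 -c "
from workcell import manip
print(manip.hand_in())"
```

```text
the job is handed in; nothing more can be done
None
```

All four wing screws are clamped at their stop pins, and I handed the job in at about 21.5 s of the 72 s allowed.

- **First pass:** I turned near-left, far-right, near-right and far-left to the middle mark, each to about 0.74–0.76 rad. Measured screw angles come from the tool angle, and the wrist pictures agreed.
- **Second pass:** I turned far-left, near-right, near-left and far-right to their stops. The measured torque rose to about 0.6–0.9 N m at each one.
- **Last check:** In the final wrist picture all four pointers are at their pins. The gripper is open about 0.17 m above where it gripped and touches nothing, and the loose parts look unmoved (judged by eye only).
- **One slip:** After the first near-left turn, I typed a stray turn in the row that opened the jaws. The picture taken right after showed the screw still at its middle mark, roughly 0.75–0.8 rad, so it had no effect.

No check failed or disagreed.

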